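Lock the stretcher bar in its jig: knob round the L-shaped slot

TASK

Lock the wooden stretcher bar into its jig: push the round knob along its slot to the corner, turn the corner, and push it on to the very end of the slot, so that its wide collar lies over the edge of the bar. Only push the knob with the fingertips or the outside of the fingers; do not pinch it or lift it. Leave the bar in its trough, and leave the two paint pots and the eraser where they are.

Things in the scene. Friction and masses are not known exactly. Their poses are not given: they have to be found in the camera images.
- jig: Fixed jig, 158 x 154 mm; origin on the worktop, yaw within 0.4; own x away from robot, y left. Metal plate (own x -60..40, y -75..75 mm, top at z 28) with an L slot 17 mm wide: leg 1 along y at x = -25, open y -48.5..48.5; leg 2 along +x at y = 40, open up to x = 33.5. Behind it, x 46..84, the bar's trough, then a wooden fence, z 26 mm. Only the knob stands above 30 mm.
- lock_knob: Knob captive in the slot; origin on its axis at the collar's underside (z 28 mm). Steel collar 60 mm dia, z 28..38, slides on the plate; black grip 28 mm dia up to z 66. Its 14 mm pin has 1.5 mm play each side in the slot; a foot below lets it rise 5.5 mm and rock. 0.3 kg, slides at 1 to 2 N, stays put. Starts in leg 1, 55..80 mm before the corner. Against the stops: jig's y = 41.5, x = 26.5.
- slot_corner (a point): Point on the plate's top on the slot's centre line where its two legs meet: own (-25, 40, 28) mm of the jig.
- slot_end (a point): Point on the plate's top where the knob's axis stands when the pin touches the end of the second leg: own (26.5, 40, 28) mm of the jig.
- stretcher_bar: Light wooden bar, 36 x 130 x 22 mm, lying loose in the jig's trough along the jig's own y; origin at the centre of its underside, 4 mm above the worktop, its top at 26 mm. Leave it there.
- green_pot: Dark green paint pot with black cap, 48 mm diameter, 58 mm high, loose; origin at the centre of its underside. It stands near the jig's near side or beside its left end. Leave it.
- red_pot: Dark red paint pot with black cap, 44 mm diameter, 53 mm high, loose; origin at the centre of its underside. It stands near the jig, in the other such place. Leave it.
- rubber_eraser: Off-white eraser, 22 x 42 x 12 mm, lying loose on the worktop by the jig's near right corner; origin at the centre of its underside. Leave it.
Not all that is in view belongs to the job. Leave any orange look-alike of the lock_knob alone.

How it is judged:
By the outcome, as a careful person would: the job done as asked, in the order asked, and still so for the second after the job is handed in, with the robot touching nothing.
It also fails if it takes over 42 s, if anything falls off the work surface, if the arm or the gripper's body presses on something with over 40 N, if the wrist force passes 120 N, or if a joint passes its speed limit or range.

ROBOT

A 6-joint arm with a two-finger parallel gripper is mounted at the origin on the work surface; the furniture and walls round the work are solid. World frame = base frame: x ahead of the robot, y to its left, z up, the work surface at z = 0. Lengths are in m, angles in rad, forces in N, time in s.
With the tool pointing down it reaches from about 0.3 to 0.875 m from the base axis. Payload 6.4 kg.
Tool frame: the origin (TCP) lies between the finger pads; the fingertips stand 19 mm ahead of it and the grasp point (between the pads) is the TCP (ctrl.tips_ahead is the z of the fingertips in the tool frame, in m); z points along the fingers, y is the line along which they close (so a half turn about z gives the same grasp; the last joint's range is limited). The gripper opens to 85 mm and grips with 20 to 120 N. Pads are 22 mm wide; open, the fingers measure 114 mm over their backs; the gripper's body (76 mm by 85 mm) begins 54 mm behind the grasp point. The pads swing forward as they close: fully open they stand 13 mm farther back than shut.
Start: joints at [-1.338, 0.181, 1.607, -0, 1.354, -0.206], TCP at [0.244, -0.521, 0.25] pointing down, gripper open.
Joint ranges: [-2.99, 2.99], [-0.89, 2.07], [0.3, 2.58], [-1.14, 4.28], [0, 2.63], [-3.12, 3.12]. Speed limits (rad/s): [2.57, 2.57, 3.01, 3.14, 3.14, 3.14].

INTERFACE

Orientations are given as a unit quaternion [w, x, y, z].
In Python, from bench import readout, vision, ctrl gives the robot as it stands.
- The arm moves only by the tool play_rows, never from a script. Its arguments are lists of equal length, an entry for each row: "xyz": the shift along the tool's x, y, z in mm, a list of three; "rot": the turn, a rotation vector about the tool's x, y, z in rad, a list of three; "grip": the opening, from 0 (shut) to 1 (fully open). In form: {"xyz": [[x, y, z], ...], "rot": [[rx, ry, rz], ...], "grip": [grip, ...]}. A call has exactly 10 rows; each row is the pose to reach, as a shift and turn from the pose commanded when the call began, along the tool's axes at that moment; what a row does not reach only later rows make up. A row lasts 1/8 s, in which the tool goes at most 62.5 mm and 10.7 degrees, less where a joint would pass 70% of its speed; a pose out of reach is approached as far as the arm can. A call with a gripper value outside its range is refused whole. The fingers move at their own pace and stop on an object; the grip force is fixed at half the most. Time passes only in rows, so rows that repeat a pose let the fingers close, or fill a call up. It gives the time, the measured TCP pose, the force, the opening and the grip force at its end, in the units of the state.
- readout.get_obs(): the state, without advancing time (a new reading comes with each control period).
- vision.camera(name): name is "side" or "top"; returns a dict with "color" (400x640x3 uint8, red, green, blue), "depth" (400x640 float32, m along the optical axis (not along the pixel's ray), 0 where there is no reading), "camera_matrix" (3x3 intrinsics, pixels), "extrinsics" (4x4, takes a point from camera to world coordinates). Camera axes: x right, y down, z forward; pixel columns grow to the right and rows downward; lengths in m; the calibration is good to about 2 mm. A picture is of the moment at which its call begins.
- ctrl.hand_in(): hands the job in; it is judged then, once.
The state is a dict: "time_s": time; "q": joint angles; "dq": joint speeds; "joint_efforts": joint torques, N m; "eef_pos": TCP position; "eef_rot": TCP orientation; "wrist_force": force on the tool from outside, world axes, zero at the start; "torque": the same for the moment, N m; "opening": opening from 0.0 (shut) to 1.0 (fully open); "grasp_force": force on a finger pad.
Only numpy, scipy, OpenCV 4.12 (cv2) and the standard library are available. Lean on these libraries where they do the work, as an engineer would, in place of code of your own. Each camera call takes 0.05 s, during which the arm holds its last target. There are 200 camera calls.

## Working session

There is one attempt and no reset: what is moved stays moved. The work goes in short steps, Python scripts to look and compute and a tool call to move; the robot and the scene stay as the last step left them, time stands still between calls to the robot, and variables do not carry over. Pictures are saved under pics/ and viewed, at most 10 in all, crops included, and the job is handed in when it is done.

Besides the shell and the picture viewer there is one more tool, called after "Request:" by a JSON object that holds its "method" and its "body", one argument or row to a line. play_rows: Moves the arm, as the interface text tells. Its arguments: {"type":"object","properties":{"xyz":{"type":"array","items":{"type":"array","items":{"type":"number"}}},"rot":{"type":"array","items":{"type":"array","items":{"type":"number"}}},"grip":{"type":"array","items":{"type":"number"}}},"required":["xyz","rot","grip"]}

```bash
mkdir -p pics
cat > h.py <<'E'
import numpy as np, cv2
from bench import readout, vision, ctrl
def cam(n):
    c=vision.camera(n); return c
def save(c,f): cv2.imwrite('pics/'+f,c['color'][:,:,::-1])
def ray(c,u,v,z):
    K=c['camera_matrix'];E=c['extrinsics']
    d=E[:3,:3]@np.linalg.solve(K,[u,v,1.]);o=E[:3,3]
    return o+d*(z-o[2])/d[2]
def proj(c,p):
    E=c['extrinsics'];q=c['camera_matrix']@(E[:3,:3].T@(np.array(p)-E[:3,3]));return q[:2]/q[2]
E
python3 - <<'E'
from h import *
for n in('top','side'):
    c=cam(n);save(c,n+'1.png');np.savez('pics/'+n+'1.npz',**c);print(n,c['extrinsics'][:3,3])
o=readout.get_obs();print({k:np.round(o[k],3) for k in o}, ctrl.tips_ahead)
E
```

```text
top [ 0.39255437 -0.08074489  0.91948882]
side [0.24483115 0.53845863 0.59136707]
{'time_s': np.float64(0.1), 'q': array([-1.338,  0.181,  1.608, -0.   ,  1.354, -0.206]), 'dq': array([ 0.   , -0.003, -0.003,  0.   ,  0.001,  0.   ]), 'joint_efforts': array([ 1.0000e-03, -4.4588e+01, -3.5224e+01, -0.0000e+00,  4.0000e-03,
       -0.0000e+00]), 'eef_pos': array([ 0.244, -0.52 ,  0.249]), 'eef_rot': array([-0.001,  0.976,  0.218, -0.   ]), 'wrist_force': array([0.45 , 0.108, 0.79 ]), 'torque': array([-0.02 ,  0.001, -0.009]), 'grasp_force': np.float64(0.0), 'opening': np.float64(1.002)} 0.019
```

View pics/top1.png

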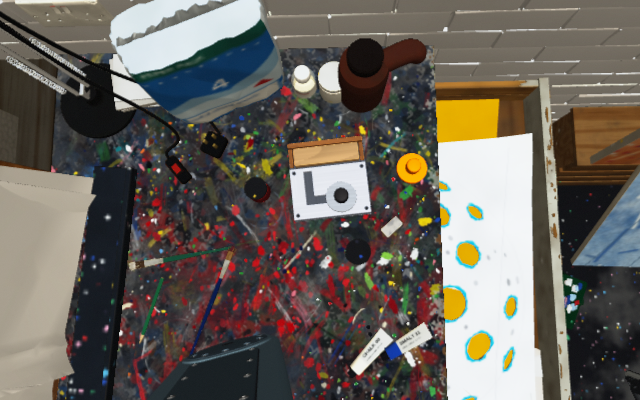

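View pics/side1.png

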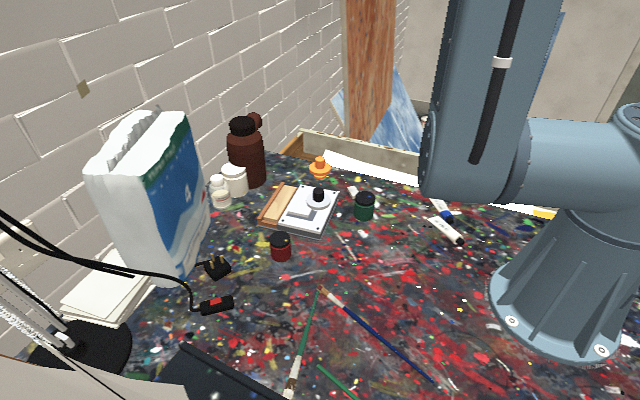

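The top view shows the plate at about (329,190), with the L slot's leg 2 at the left, the knob at (341,196), the orange decoy at (411,168), the pots at (257,188) and (357,250), and the eraser at (391,226).

Run:
```python
from h import *
c=dict(np.load('pics/top1.npz'));im=c['color']
hsv=cv2.cvtColor(im,cv2.COLOR_RGB2HSV)
m=((hsv[...,1]<60)&(hsv[...,2]>130)).astype(np.uint8)
roi=np.zeros_like(m);roi[160:225,282:376]=1;m*=roi
n,l,s,ce=cv2.connectedComponentsWithStats(m);k=1+np.argmax(s[1:,4]);cn=cv2.findContours((l==k).astype(np.uint8),0,2)[0]
cn=max(cn,key=cv2.contourArea)
p=np.array([ray(c,u,v,.028)[:2] for u,v in cn[:,0]]).astype(np.float32)
r=cv2.minAreaRect(p);print('plate rect',r);b=cv2.boxPoints(r);print(b)
# knob grip dark pixels
g=((hsv[...,2]<60)).astype(np.uint8);g[:,:325]=0;g[:,358:]=0;g[:183]=0;g[208:]=0
n,l,s,ce=cv2.connectedComponentsWithStats(g);print(s,ce)
k=1+np.argmax(s[1:,4]);print('grip',ray(c,*ce[k],.066))
for q,nm in(((257,188),'potL'),((357,250),'potN'),):print(nm,ray(c,*q,.055))
print('eraser',ray(c,391,226,.012))
x=cv2.resize(im[125:270,230:430],None,fx=4,fy=4,interpolation=2);cv2.imwrite('pics/crop1.png',x[:,:,::-1])
```

```text
plate rect ((0.525690495967865, -0.05848437547683716), (0.10149916261434555, 0.15142644941806793), 5.656637668609619)
[[ 0.46772525  0.01185795]
 [ 0.48265085 -0.13883112]
 [ 0.5836557  -0.1288267 ]
 [ 0.5687301   0.02186237]]
[[     0      0    640    400 255843]
 [   335    188     13     15    157]] [[319.4868689  199.50262075]
 [340.89808917 195.22929936]]
grip [ 0.51020011 -0.08051605  0.066     ]
potL [0.52787722 0.0795478  0.055     ]
potN [ 0.40811061 -0.10920875  0.055     ]
eraser [ 0.45518881 -0.17820975  0.012     ]
```

View pics/crop1.png

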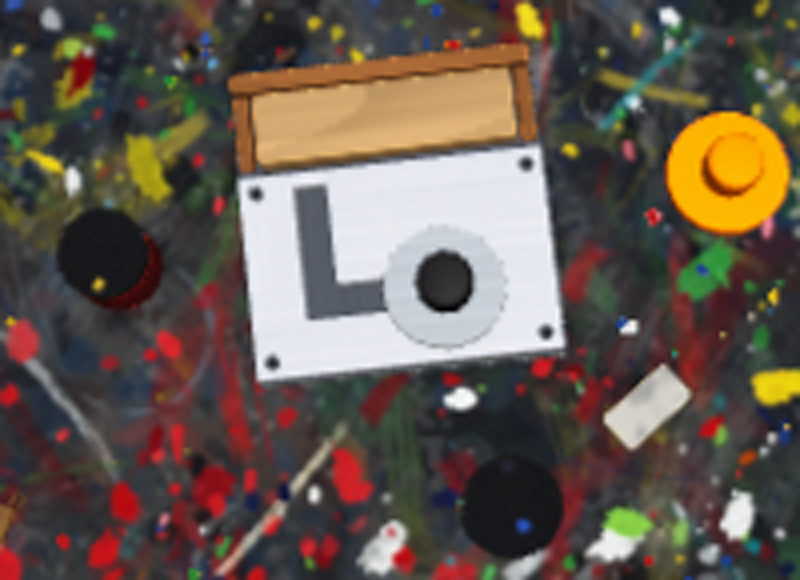

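Request:
{"method": "play_rows", "body": {
  "xyz": [
    [45,-26,10],
    [90,-52,20],
    [140,-82,35],
    [190,-111,45],
    [240,-140,60],
    [290,-169,70],
    [335,-195,80],
    [375,-219,90],
    [413,-241,100],
    [413,-241,100]
  ],
  "rot": [
    [0,0,0.04],
    [0,0,0.08],
    [0,0,0.12],
    [0,0,0.16],
    [0,0,0.2],
    [0,0,0.24],
    [0,0,0.28],
    [0,0,0.32],
    [0,0,0.341],
    [0,0,0.341]
  ],
  "grip": [0,0,0,0,0,0,0,0,0,0]
}}

```text
time_s: 1.35
eef_pos: [0.5161, -0.124, 0.149]
eef_rot: [-0.001, 0.999, 0.051, -0.001]
wrist_force: [-0.4, 0.2, -0.4]
opening: -0.001
grasp_force: 0.0
```

Request:
{"method": "play_rows", "body": {
  "xyz": [
    [0,0,20],
    [0,0,40],
    [0,0,60],
    [0,0,75],
    [0,0,84],
    [0,0,87],
    [0,0,87],
    [0,0,87],
    [0,0,87],
    [0,0,87]
  ],
  "rot": [
    [0,0,0],
    [0,0,0],
    [0,0,0],
    [0,0,0],
    [0,0,0],
    [0,0,0],
    [0,0,0],
    [0,0,0],
    [0,0,0],
    [0,0,0]
  ],
  "grip": [0,0,0,0,0,0,0,0,0,0]
}}

```text
time_s: 2.6
eef_pos: [0.516, -0.1269, 0.0636]
eef_rot: [0.0, 0.999, 0.049, 0.0]
wrist_force: [0.0, -0.0, -0.3]
opening: -0.001
grasp_force: 0.0
```

Run:
```python
from h import *
c=cam('side');x=cv2.resize(c['color'][130:290,220:420],None,fx=3.5,fy=3.5,interpolation=2);cv2.imwrite('pics/s2.png',x[:,:,::-1])
print(readout.get_obs()['wrist_force'])
```

```text
[-0.62432605  0.65782128  0.59115594]
```

View pics/s2.png

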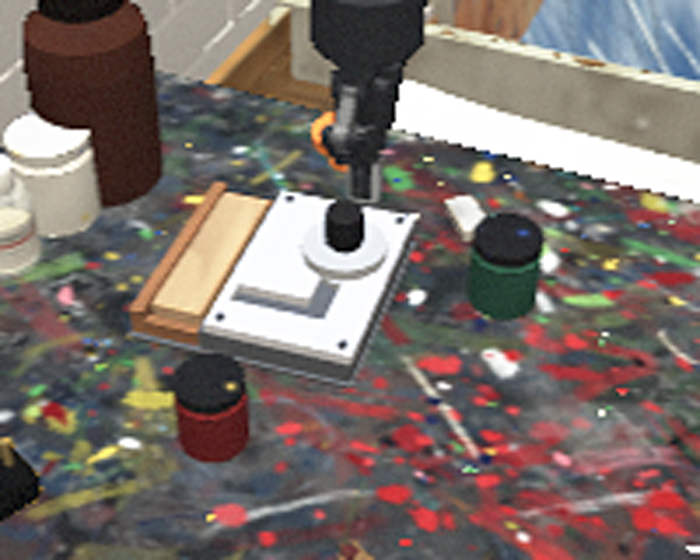

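The side view shows the closed fingers at about (365,190), behind the knob (345,225) on its right side and clear of it. I push along leg 1.

Request:
{"method": "play_rows", "body": {
  "xyz": [
    [0,-8,0],
    [0,-15,0],
    [0,-22,0],
    [0,-29,0],
    [0,-36,0],
    [0,-43,0],
    [0,-50,0],
    [0,-57,0],
    [0,-64,0],
    [0,-68,0]
  ],
  "rot": [
    [0,0,0],
    [0,0,0],
    [0,0,0],
    [0,0,0],
    [0,0,0],
    [0,0,0],
    [0,0,0],
    [0,0,0],
    [0,0,0],
    [0,0,0]
  ],
  "grip": [0,0,0,0,0,0,0,0,0,0]
}}

```text
time_s: 3.9
eef_pos: [0.5091, -0.0587, 0.0633]
eef_rot: [-0.0, 0.999, 0.049, 0.0]
wrist_force: [0.3, -2.5, -0.0]
opening: -0.002
grasp_force: 0.8
```

Run:
```python
from h import *
c=cam('side');x=cv2.resize(c['color'][130:290,220:420],None,fx=3.5,fy=3.5,interpolation=2);cv2.imwrite('pics/s3.png',x[:,:,::-1])
o=readout.get_obs();print(o['wrist_force'],o['eef_pos'])
```

```text
[ 1.40398157  0.20560776 -0.60580884] [ 0.50898993 -0.05834832  0.06322468]
```

View pics/s3.png

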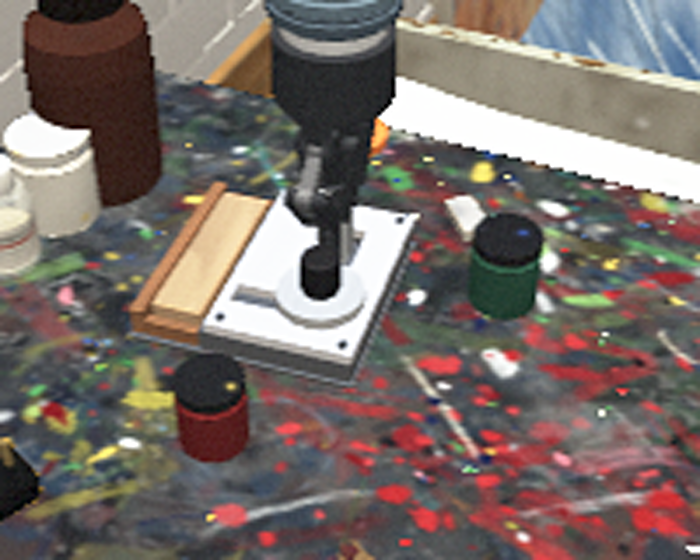

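The knob is moving cleanly, upright at (320,275) in the crop, with about 10 mm of leg 1 left. I push the rest gently.

Request:
{"method": "play_rows", "body": {
  "xyz": [
    [0,-1.5,0],
    [0,-3,0],
    [0,-4.5,0],
    [0,-6,0],
    [0,-7,0],
    [0,-8,0],
    [0,-9,0],
    [0,-9.5,0],
    [0,-10,0],
    [0,-10,0]
  ],
  "rot": [
    [0,0,0],
    [0,0,0],
    [0,0,0],
    [0,0,0],
    [0,0,0],
    [0,0,0],
    [0,0,0],
    [0,0,0],
    [0,0,0],
    [0,0,0]
  ],
  "grip": [0,0,0,0,0,0,0,0,0,0]
}}

```text
time_s: 5.2
eef_pos: [0.5082, -0.0492, 0.0633]
eef_rot: [-0.0, 0.999, 0.049, -0.0]
wrist_force: [0.5, -2.1, -0.7]
opening: -0.001
grasp_force: 0.6
```

```bash
cat > k.py <<'E'
from h import *
O=np.array([.5357,-.0575]);y=.0987;R=np.array([[np.cos(y),-np.sin(y)],[np.sin(y),np.cos(y)]])
own=lambda p:np.round((R.T@(np.array(p)[:2]-O))*1e3,1)
o=readout.get_obs();print('tcp own',own(o['eef_pos']),o['wrist_force'],o['eef_pos'][2],o['time_s'])
c=cam('top');hsv=cv2.cvtColor(c['color'],cv2.COLOR_RGB2HSV);save(c,'top_last.png')
c2=cam('side');im=c2['color'];h2=cv2.cvtColor(im,cv2.COLOR_RGB2HSV)
# collar: side view, bright low-sat blob is the same as plate; use grip dark
u,v=proj(c2,[.51,-.02,.05]);print('side px of corner grip',u,v)
E
python3 k.py
python3 - <<'E'
import cv2
a=cv2.imread('pics/top_last.png');cv2.imwrite('pics/t4.png',cv2.resize(a[125:270,230:430],None,fx=3,fy=3))
E
```

```text
tcp own [-26.6  10.9] [ 0.46024127 -2.11688588 -0.66369139] 0.06329195521140253 5.2
side px of corner grip 307.986652659126 210.41192976721152
```

View pics/t4.png

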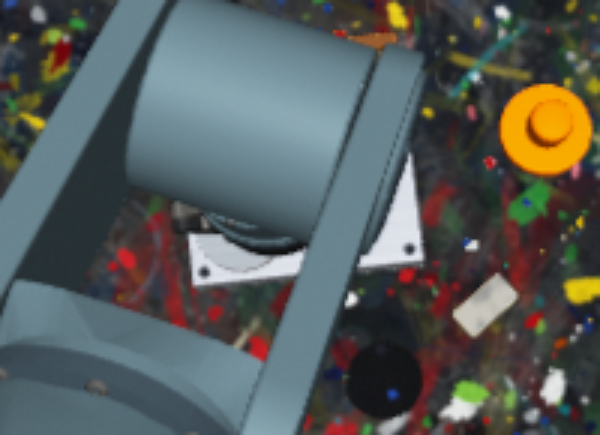

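The arm hides the knob in the top view; only the collar's near edge shows, at (240,265). I go by force instead and keep pushing in small steps.

Request:
{"method": "play_rows", "body": {
  "xyz": [
    [0,-0.5,0],
    [0,-1,0],
    [0,-1.5,0],
    [0,-2,0],
    [0,-2.3,0],
    [0,-2.6,0],
    [0,-3,0],
    [0,-3,0],
    [0,-3,0],
    [0,-3,0]
  ],
  "rot": [
    [0,0,0],
    [0,0,0],
    [0,0,0],
    [0,0,0],
    [0,0,0],
    [0,0,0],
    [0,0,0],
    [0,0,0],
    [0,0,0],
    [0,0,0]
  ],
  "grip": [0,0,0,0,0,0,0,0,0,0]
}}

```text
time_s: 6.55
eef_pos: [0.5083, -0.0469, 0.0637]
eef_rot: [0.001, 0.999, 0.049, 0.0]
wrist_force: [-0.4, -5.6, 2.5]
opening: 0.002
grasp_force: 2.6
```

Contact with the corner stop (5.6 N at the predicted place). I back off, lift and go round to the near side.

Request:
{"method": "play_rows", "body": {
  "xyz": [
    [0,8,0],
    [0,20,-5],
    [0,22,-25],
    [0,22,-45],
    [-20,5,-48],
    [-40,-15,-48],
    [-42,-28,-48],
    [-42,-28,-30],
    [-42,-28,-10],
    [-42,-28,0]
  ],
  "rot": [
    [0,0,0],
    [0,0,0],
    [0,0,0],
    [0,0,0],
    [0,0,0],
    [0,0,0],
    [0,0,0],
    [0,0,0],
    [0,0,0],
    [0,0,0]
  ],
  "grip": [0,0,0,0,0,0,0,0,0,0]
}}

```text
time_s: 7.8
eef_pos: [0.4636, -0.0225, 0.0625]
eef_rot: [-0.0, 0.999, 0.049, -0.0]
wrist_force: [0.2, 0.2, -0.5]
opening: -0.003
grasp_force: 0.0
```

```bash
python3 k.py
python3 - <<'E'
from h import *
c=cam('side');x=cv2.resize(c['color'][130:290,220:420],None,fx=3.5,fy=3.5,interpolation=2);cv2.imwrite('pics/s5.png',x[:,:,::-1])
E
```

```text
tcp own [-68.3  41.9] [ 0.1812758   0.21154091 -0.50623396] 0.06253237166674198 7.8
side px of corner grip 307.986652659126 210.41192976721152
```

View pics/s5.png

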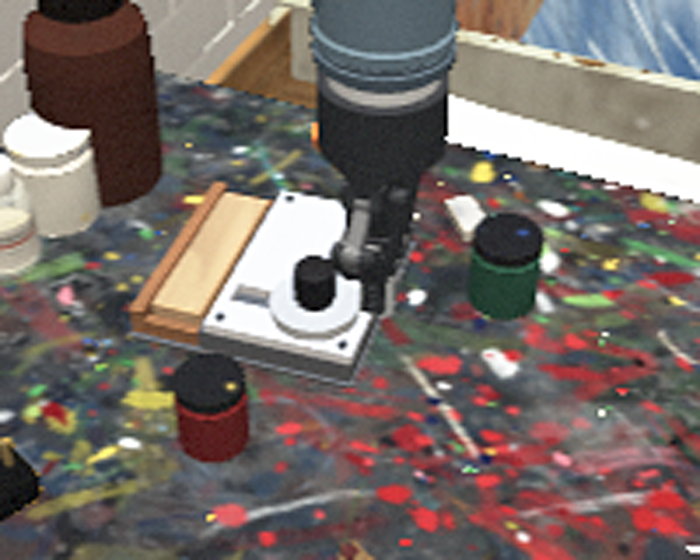

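The knob stands at the corner (315,282), upright, with the fingers at (375,290) on its near side. I push along leg 2.

Request:
{"method": "play_rows", "body": {
  "xyz": [
    [7,0,0],
    [13,0,0],
    [19,0,0],
    [25,0,0],
    [31,0,0],
    [37,0,0],
    [43,0,0],
    [49,0,0],
    [54,0,0],
    [58,0,0]
  ],
  "rot": [
    [0,0,0],
    [0,0,0],
    [0,0,0],
    [0,0,0],
    [0,0,0],
    [0,0,0],
    [0,0,0],
    [0,0,0],
    [0,0,0],
    [0,0,0]
  ],
  "grip": [0,0,0,0,0,0,0,0,0,0]
}}

```text
time_s: 9.2
eef_pos: [0.521, -0.0169, 0.0632]
eef_rot: [0.0, 0.999, 0.049, -0.0]
wrist_force: [-5.5, -1.9, 3.5]
opening: -0.001
grasp_force: 2.6
```

Request:
{"method": "play_rows", "body": {
  "xyz": [
    [1.5,0,0],
    [3,0,0],
    [4.5,0,0],
    [5.5,0,0],
    [6.5,0,0],
    [7.5,0,0],
    [8,0,0],
    [8.5,0,0],
    [9,0,0],
    [9,0,0]
  ],
  "rot": [
    [0,0,0],
    [0,0,0],
    [0,0,0],
    [0,0,0],
    [0,0,0],
    [0,0,0],
    [0,0,0],
    [0,0,0],
    [0,0,0],
    [0,0,0]
  ],
  "grip": [0,0,0,0,0,0,0,0,0,0]
}}

```text
time_s: 10.45
eef_pos: [0.5298, -0.0161, 0.0633]
eef_rot: [0.0, 0.999, 0.049, -0.0]
wrist_force: [-4.6, -1.6, 3.1]
opening: -0.005
grasp_force: 2.4
```

```bash
python3 k.py
python3 - <<'E'
from h import *
c=cam('side');x=cv2.resize(c['color'][130:290,220:420],None,fx=3.5,fy=3.5,interpolation=2);cv2.imwrite('pics/s6.png',x[:,:,::-1])
E
```

```text
tcp own [-1.7 41.8] [-4.56511882 -1.60455506  3.1034951 ] 0.0633092322320702 10.45
side px of corner grip 307.986652659126 210.41192976721152
```

View pics/s6.png

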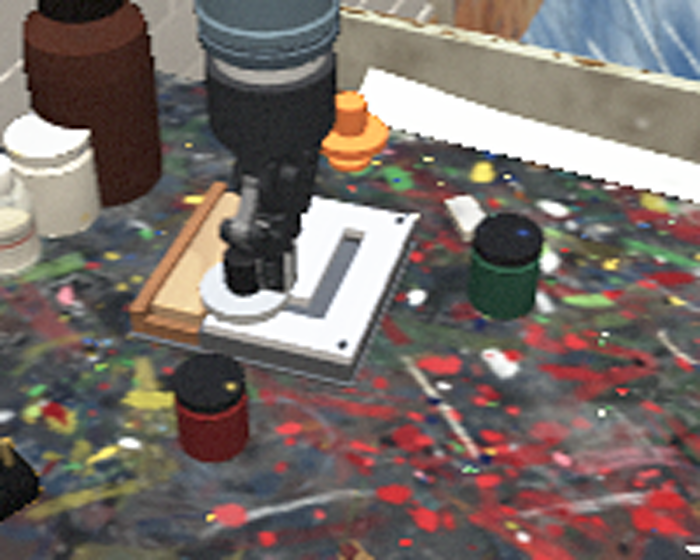

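The knob is near the end of leg 2 (collar at (245,295), over the bar's edge). About 3 mm are left.

Request:
{"method": "play_rows", "body": {
  "xyz": [
    [0.5,0,0],
    [1,0,0],
    [1.5,0,0],
    [2,0,0],
    [2.4,0,0],
    [2.8,0,0],
    [3.2,0,0],
    [3.6,0,0],
    [4,0,0],
    [4,0,0]
  ],
  "rot": [
    [0,0,0],
    [0,0,0],
    [0,0,0],
    [0,0,0],
    [0,0,0],
    [0,0,0],
    [0,0,0],
    [0,0,0],
    [0,0,0],
    [0,0,0]
  ],
  "grip": [0,0,0,0,0,0,0,0,0,0]
}}

```text
time_s: 11.85
eef_pos: [0.533, -0.0157, 0.0633]
eef_rot: [-0.0, 0.999, 0.049, -0.001]
wrist_force: [-8.0, -3.1, 7.3]
opening: 0.002
grasp_force: 4.1
```

Request:
{"method": "play_rows", "body": {
  "xyz": [
    [0.3,0,0],
    [0.6,0,0],
    [0.9,0,0],
    [1.2,0,0],
    [1.5,0,0],
    [1.5,0,0],
    [1.5,0,0],
    [1.5,0,0],
    [1.5,0,0],
    [1.5,0,0]
  ],
  "rot": [
    [0,0,0],
    [0,0,0],
    [0,0,0],
    [0,0,0],
    [0,0,0],
    [0,0,0],
    [0,0,0],
    [0,0,0],
    [0,0,0],
    [0,0,0]
  ],
  "grip": [0,0,0,0,0,0,0,0,0,0]
}}

```text
time_s: 13.1
eef_pos: [0.5334, -0.0156, 0.0632]
eef_rot: [-0.0, 0.999, 0.049, -0.003]
wrist_force: [-12.8, -2.9, 12.2]
opening: -0.001
grasp_force: 6.7
```

Hard stop confirmed (force climbs, no advance). I back off slowly and clear the view.

Request:
{"method": "play_rows", "body": {
  "xyz": [
    [-1,0,0],
    [-3,0,0],
    [-10,0,0],
    [-30,0,0],
    [-50,0,-20],
    [-60,0,-60],
    [-80,40,-100],
    [-110,90,-120],
    [-140,140,-130],
    [-170,190,-130]
  ],
  "rot": [
    [0,0,0],
    [0,0,0],
    [0,0,0],
    [0,0,0],
    [0,0,0],
    [0,0,0],
    [0,0,0],
    [0,0,0],
    [0,0,0],
    [0,0,0]
  ],
  "grip": [0,0,0,0,0,0,0,0,0,0]
}}

```text
time_s: 14.35
eef_pos: [0.3848, -0.223, 0.1948]
eef_rot: [0.001, 0.999, 0.049, 0.002]
wrist_force: [0.6, -0.0, -0.6]
opening: -0.001
grasp_force: 0.0
```

```bash
python3 k.py
python3 - <<'E'
import cv2
from h import *
a=cv2.imread('pics/top_last.png');t=cv2.resize(a[125:270,230:430],None,fx=4,fy=4,interpolation=2)[:300]
c=cam('side');s=cv2.resize(c['color'][130:290,220:420][:,:,::-1],None,fx=4,fy=4,interpolation=2)[160:460]
cv2.imwrite('pics/f7.png',np.vstack([t,s]))
E
```

```text
tcp own [-166.5 -149.9] [ 0.637152   -0.03733648 -0.55319549] 0.19478161283818252 14.35
side px of corner grip 307.986652659126 210.41192976721152
```

View pics/f7.png

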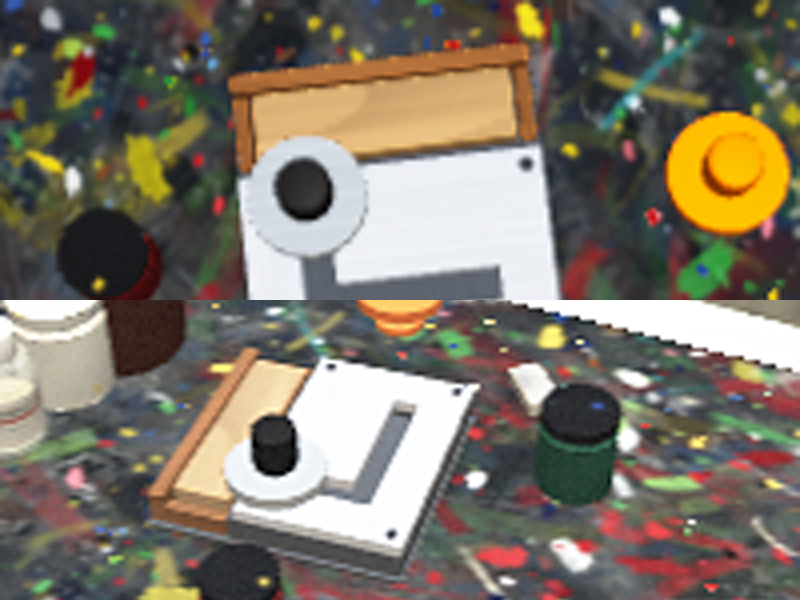

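Run:
```python
from k import *
g=(hsv[...,2]<60).astype(np.uint8);g[:,:296]=0;g[:,316:]=0;g[:160]=0;g[184:]=0
n,l,s,ce=cv2.connectedComponentsWithStats(g);k=1+np.argmax(s[1:,4]);print(s[k],'grip own',own(ray(c,*ce[k],.066)))
for u,v in((308,196),(445.5,287)):print('collar own',own(ray(c,230+u/4,125+v/4,.038)))
# depth of collar top & plate
D=c['depth'];K=c['camera_matrix'];E=c['extrinsics']
P=[]
for v in range(158,190):
  for u in range(291,323):
    r=np.hypot(u-307,v-174)
    if 9.5<r<13 and D[v,u]>0: P.append((E@np.r_[np.linalg.solve(K,[u,v,1])*D[v,u],1])[:3])
P=np.array(P);A=np.c_[P[:,:2]-P[:,:2].mean(0),np.ones(len(P))];print('collar plane',np.linalg.lstsq(A,P[:,2],rcond=None)[0],len(P))
```

```text
tcp own [-167.2 -150.2] [-0.28390234  1.0625076   0.0412463 ] 0.19366074907252995 14.5
side px of corner grip 307.986652659126 210.41192976721152
[299 165  14  15 157] grip own [23.5 40.8]
collar own [25.1 40.2]
collar own [-26.9 -21.3]
collar plane [0.06920039 0.05949514 0.03993022] 224
```

Run:
```python
from k import *
def plane(c,cu,cv,r0,r1):
    D=c['depth'];K=c['camera_matrix'];E=c['extrinsics'];v,u=np.mgrid[:400,:640]
    r=np.hypot(u-cu,v-cv);m=(r>r0)&(r<r1)&(D>0);d=D[m]
    P=(E[:3,:3]@(np.linalg.solve(K,np.c_[u[m],v[m],np.ones(m.sum())].T)*d)).T+E[:3,3]
    z=P[:,2];A=np.c_[P[:,:2]-P[:,:2].mean(0),np.ones(len(P))]
    s=np.linalg.lstsq(A,z,rcond=None)[0];res=z-A@s;k=abs(res)<2*res.std();s=np.linalg.lstsq(A[k],z[k],rcond=None)[0]
    return s.round(4),(z[k]-A[k]@s).std().round(4)
c0=dict(np.load('pics/top1.npz'))
print('start',plane(c0,341.3,196.7,9.5,13));print('now',plane(c,307,174,9.5,13))
print('plate now',plane(c,340,188,0,9),'plate start',plane(c0,312,205,0,6))
```

```text
tcp own [-166.1 -147.7] [ 0.68649361  0.68983858 -0.21854395] 0.1931371335501875 14.6
side px of corner grip 307.986652659126 210.41192976721152
start (array([-0.0001,  0.0131,  0.0383]), np.float64(0.0016))
now (array([-0.0038,  0.0057,  0.0383]), np.float64(0.0015))
plate now (array([0.6223, 0.1103, 0.0244]), np.float64(0.0069)) plate start (array([-1.4535, -0.1626,  0.0185]), np.float64(0.0053))
```

The collar lies flat (same height and slope as at the start), the knob is at the end stop, and nothing else has moved.

```bash
python3 -c "
from bench import ctrl
print(ctrl.hand_in())"
```

```text
the job is handed in; nothing more can be done
None
```

The job is handed in: I pushed the knob round the corner to the stop at the end of the slot, its collar lies flat over the bar's edge, and in the last pictures the bar, pots and eraser look unmoved.

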